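Stand the fallen splash guard back up in front of the stirrer

ROBOT

A 6-joint arm with a two-finger parallel gripper is mounted at the origin on the work surface. World frame = base frame: x ahead of the robot, y to its left, z up, the work surface at z = 0. Lengths are in m, angles in rad, forces in N, time in s.
With the tool pointing down it reaches from about 0.325 to 0.85 m from the base axis. Payload 15.5 kg.
Tool frame: the origin (TCP) lies midway between the tips of the shut fingers; the grasp point (between the pads) lies 19 mm behind it; z points along the fingers, y is the direction in which the jaws open and shut (so a half turn about z gives the same grasp; the last joint's range is limited). The gripper opens to 91 mm and grips with 3 to 60 N. Pads are 32 mm wide; open, the fingers measure 118 mm over their backs; the gripper's body (76 mm by 178 mm) begins 60 mm behind the grasp point.
Start: joints at [-1.284, 0.494, 1.345, -0, 1.302, -0.096], TCP at [0.233, -0.58, 0.18] pointing down, gripper open.
Joint ranges: [-2.91, 2.91], [-0.82, 2.16], [0.22, 2.67], [-1.22, 4.37], [0.12, 2.79], [-3.08, 3.08]. Speed limits (rad/s): [1.89, 1.89, 2.57, 3.01, 3.01, 3.01].

INTERFACE

Orientations are given as a unit quaternion [x, y, z, w].
In Python, from cell import read_state, read_camera, camera_params, hand_in, outline_of gives the robot as it stands.
- The arm moves only by the shell command python3 -m jog 'ROWS'. ROWS is JSON, one flat list of numbers, 7 for each row, row after row: the shift along the tool's x, y, z in mm, then the turn, a rotation vector about the tool's x, y, z in degrees, then the opening, from 0 (shut) to 1 (fully open). A call has 1 to 8 rows; each row shifts and turns the commanded pose from where the row before left it, along the tool's axes as they then stand; what a row does not reach is not made up. A row lasts 1/10 s, in which the tool goes at most 50 mm and 8.59 degrees, less where a joint would pass 70% of its speed; a pose out of reach is approached as far as the arm can. A call with a gripper value outside its range is refused whole. The fingers move at their own pace and stop on an object; the grip force is fixed at half the most. Time passes only in rows, so rows that do not move let the fingers close. It gives the time, the measured TCP pose, the force and the opening at its end, in the units of the state.
- read_state(): the state, without advancing time (a new reading comes with each control period).
- read_camera(name): name is "scene" or "top" or "wrist"; returns the picture (400x640x3 uint8, blue, green, red); there is no depth.
- camera_params(name): a dict with "fx", "fy", "cx", "cy" (pixels), "extrinsics" (4x4, takes a point from world to camera coordinates). Camera axes: x right, y down, z forward; pixel columns grow to the right and rows downward; lengths in m; the calibration is good to about 2 mm. A picture is of the moment at which its call begins: read the wrist's pose just before it. camera_params takes no time and is no camera call; for the wrist camera it gives the pose at the moment of the call.
- hand_in(): hands the job in, once; it reports no verdict.
Trained networks look in the newest picture that a camera, given by its name, has taken for a name from the list of things; names that differ only in an ending like _2 or _b are one class to them, and where a whole thing is asked for, a point or a joint stands for the part that bears it (a point fixed in the world has none). Each returns a list of dicts, best first, with "confidence" (0 to 1); they miss things now and then, are a little off and sometimes report something else, mostly with a low value. They report only what shows in the picture. A call takes as long as a camera call. They do not tell look-alikes from the thing itself.
- outline_of(name, camera): "pixels" (400x640 bool, what is visible of it) and "uv" ([column, row] in pixels, amid what is visible of it).
The state is a dict: "time": time; "joint_pos": joint angles; "dq": joint speeds; "tau": joint torques, N m; "tcp_pos": TCP position; "tcp_rot": TCP orientation; "ft_force": force on the tool from outside, world axes, zero at the start; "moment": the same for the moment, N m; "grip_width": finger opening in m.
Only numpy, scipy, OpenCV 4.12 (cv2) and the standard library are available. Lean on these libraries where they do the work, as an engineer would, in place of code of your own. Each camera call takes 0.05 s, during which the arm holds its last target. There are 200 camera calls.

TASK

The L-shaped metal splash guard in front of the magnetic stirrer has been knocked over onto its back. Without gripping or lifting it, push its raised foot over with the fingers so that it tips up to stand on the foot again, and push it along the bench until the front edge of the foot rests squarely against the front of the stirrer, the guard centred before it. Leave the glassware and everything else around it alone.

Things in the scene. Friction and masses are not known exactly. Their poses are not given: they have to be found in the camera images.
- guard: L-shaped splash guard, loose, 0.5-0.75 kg, 140 mm wide (y): flat steel foot 100 mm long, 6 mm thick, along +z, and flat aluminium screen 100 mm tall, 4 mm thick, along -x, joined at the heel. Origin: middle of the outer heel edge, on the bench lying and standing alike. At the start it lies on its screen, which points towards the robot; the foot stands straight up at the stirrer's end.
- guard_toe (a point): Middle of the foot's free edge (outer face); axes as the guard's. 100 mm high at the start, on the bench when standing. 1 to 4 N high on the foot's screen-side (-x) face, towards the stirrer, tips the guard about its heel; past about 40 degrees it falls by itself until the foot lies flat, reaching 100 mm from the heel towards the stirrer (guard's z then level towards the stirrer).
- guard_top (a point): Middle of the screen's free edge (outer face); axes as the guard's. On the bench at the start; 100 mm high, straight above the heel, when the guard stands (guard's x then points down). Standing, the guard slides when its screen is pushed from the robot's side with 2 to 6 N; pushed no higher than about 65 mm it does not tip. Its balance point is then 31 mm in front of the heel.
- stirrer: Magnetic stirrer, fixed: white box 150 mm deep (x), 120 mm wide (y), 60 mm high, with a white plate up to 68 mm on it. Origin: centre of its underside; x points from front to back, away from the robot. The front is flat and upright down to the bench; two black knobs (26 mm across, 36 mm up, 30 mm left and right of the middle) stick out 14 mm, well above the foot of a standing guard.
- stirrer_front (a point): Middle of the stirrer's lower front edge, on the bench; axes as the stirrer's. At the start the guard's heel is 155 to 205 mm in front of it, so that the foot, once down, ends 55 to 105 mm short of the stirrer; the guard is up to 25 mm to the side and up to about 15 degrees askew.
- beaker: Glass beaker, loose, 68 mm across, 85 mm high, standing on the stirrer. Origin: centre of its underside. Not to be disturbed.
- amber_bottle: Amber glass jar with black cap, loose, 60 mm across, 125 mm high. Origin: centre of its underside. Bystander beside the guard or stirrer.
- clear_bottle: Clear glass bottle with white cap, loose, 60 mm across, 150 mm high. Origin: centre of its underside. Bystander beside the guard or stirrer.
- crucible: White porcelain crucible, loose, 60 mm across, 42 mm high. Origin: centre of its underside. Bystander beside the guard or stirrer.
- weight: Brass weight with a knob, loose, 40 mm across, 58 mm high. Origin: centre of its underside. Bystander beside the guard or stirrer.
- cylinder: Glass measuring cylinder on a round foot, loose, 72 mm across the foot, 202 mm high. Origin: centre of its underside. Bystander beyond the others, beside the stirrer.
- spatula: Spatula lying flat, loose, 180 mm long. Bystander beside the stirrer.
Mind the look-alikes: they are no part of the job. What is shaped like the guard but green is not meant.

How it is judged:
On the way:
1. the guard stands on its foot, screen upright (height (world z) of guard_top above 0.092 m and height (world z) of guard_toe below 0.012 m), for 0.2 s.
At the end, for the whole second after the job is handed in: The guard stands still on its foot (screen's top edge above 92 mm, foot edge within 12 mm of the bench), the middle of its front foot edge within 8 mm of the stirrer's front and within 25 mm of its middle, square to it within 0.10 rad (all of step 1 and x of guard_toe in the frame of stirrer_front between -0.008 and 0.008 m and y of guard_toe in the frame of stirrer_front between -0.025 and 0.025 m and angle between the z axis of guard and the x axis of stirrer, either way round below 0.1 rad and linear speed of guard below 0.01 m/s); the robot touches nothing.
It fails at once if the guard is lifted or carried (heel more than 25 mm above the bench) (height (world z) of guard above 0.025 m).
It fails at once if the guard is tipped over forwards onto the stirrer (x of guard_top in the frame of stirrer above 0.04 m).
It fails at once if the beaker is moved more than 15 mm (distance of beaker from where it was at the start of the episode above 0.015 m).
It fails at once if a bystander beside the guard or stirrer is moved more than 20 mm (distance of any of amber_bottle, clear_bottle, crucible, weight, cylinder, spatula from where it was at the start of the episode above 0.02 m).
It also fails if it takes over 58 s, if anything falls off the work surface, if the arm or the gripper's body presses on something with over 40 N, if the wrist force passes 120 N, or if a joint passes its speed limit or range.

## Working session

There is one attempt and no reset: what is moved stays moved. The work goes in short steps, Python scripts to look and compute and a shell command to move; the robot and the scene stay as the last step left them, time stands still between calls to the robot, and variables do not carry over. Pictures are saved under pics/ and viewed, about 8 in all and at most 12, crops included, and the job is handed in when it is done.

```bash
ls; mkdir -p pics; cat > h.py <<'E'
import numpy as np,cv2
from cell import *
def ray(cam,uv,P=None):
    P=P or camera_params(cam);E=np.array(P["extrinsics"]);R,t=E[:3,:3],E[:3,3]
    d=R.T@np.array([(uv[0]-P["cx"])/P["fx"],(uv[1]-P["cy"])/P["fy"],1]);return -R.T@t,d
def at(cam,uv,z,P=None):
    c,d=ray(cam,uv,P);return c+d*(z-c[2])/d[2]
def proj(cam,X,P=None):
    P=P or camera_params(cam);E=np.array(P["extrinsics"]);X=np.atleast_2d(X)@E[:3,:3].T+E[:3,3]
    return np.c_[P["fx"]*X[:,0]/X[:,2]+P["cx"],P["fy"]*X[:,1]/X[:,2]+P["cy"]]
E
python3 - <<'E'
from h import *
for c in("top","scene"):
    cv2.imwrite(f"pics/{c}0.png",read_camera(c))
    P=camera_params(c);print(c,P["fx"],ray(c,(320,200),P))
    for n in("guard","stirrer","beaker"):
        for o in outline_of(n,c)[:3]:
            m=o["pixels"].astype(np.uint8);print(n,o["confidence"],o["uv"],cv2.boundingRect(m),cv2.minAreaRect(cv2.findNonZero(m)) )
s=read_state();print(s["time"],s["tcp_rot"])
E
```

```text
pics
top 468.88259558013226 (array([0.50796953, 0.02623488, 1.26525308]), array([ 0.05737054, -0.00428753, -0.99834932]))
guard 0.92 [313.2, 242.0] (288, 223, 54, 38) ((314.5, 241.5), (37.0, 53.0), 90.0)
guard 0.77 [226.4, 282.5] (189, 253, 72, 63) ((224.80841064453125, 282.6744384765625), (58.45838928222656, 48.69688034057617), 27.69947624206543)
guard 0.76 [406.4, 279.9] (372, 249, 71, 64) ((406.8538513183594, 282.33074951171875), (62.093875885009766, 41.866065979003906), 49.184913635253906)
stirrer 0.64 [318.4, 136.7] (297, 103, 47, 64) ((319.9999694824219, 134.5), (45.99999237060547, 62.99999237060547), 0.0)
stirrer 0.26 [389.2, 166.2] (382, 160, 16, 16) ((389.50006103515625, 167.50001525878906), (14.142135620117188, 15.55634880065918), 45.0)
beaker 0.75 [322.6, 119.4] (308, 106, 26, 31) ((320.5, 121.0), (30.0, 25.0), 90.0)
scene 469.33070798789953 (array([0.95488132, 0.70403485, 0.77616314]), array([-0.39994657, -0.65848409, -0.63764602]))
guard 0.82 [344.9, 229.4] (317, 190, 66, 68) ((340.81219482421875, 224.44342041015625), (83.0078125, 37.467872619628906), 47.72631072998047)
guard 0.63 [457.6, 273.9] (418, 223, 71, 82) ((453.051513671875, 269.5135498046875), (78.90572357177734, 66.49359130859375), 71.02959442138672)
guard 0.61 [325.3, 163.6] (309, 125, 49, 63) ((330.70001220703125, 159.60000610351562), (48.29906463623047, 56.796119689941406), 26.56505012512207)
stirrer 0.64 [228.2, 270.1] (189, 227, 90, 79) ((234.99139404296875, 262.64654541015625), (62.895790100097656, 83.248291015625), 66.80140686035156)
beaker 0.82 [220.6, 235.7] (204, 214, 35, 49) ((222.00001525878906, 238.00003051757812), (48.86968231201172, 33.24130630493164), 82.87498474121094)
0.4 [ 9.81830932e-01  1.89757757e-01 -5.03349483e-06 -1.18116403e-04]
```

```bash
python3 - <<'E'
import cv2
a=cv2.imread("pics/top0.png")[80:330,170:470];b=cv2.imread("pics/scene0.png")[90:330,160:520]
cv2.imwrite("pics/t1.png",cv2.resize(a,(720,600),interpolation=2));cv2.imwrite("pics/s1.png",cv2.resize(b,(800,533),interpolation=2))
E
```

```text
(no output)
```

View pics/t1.png

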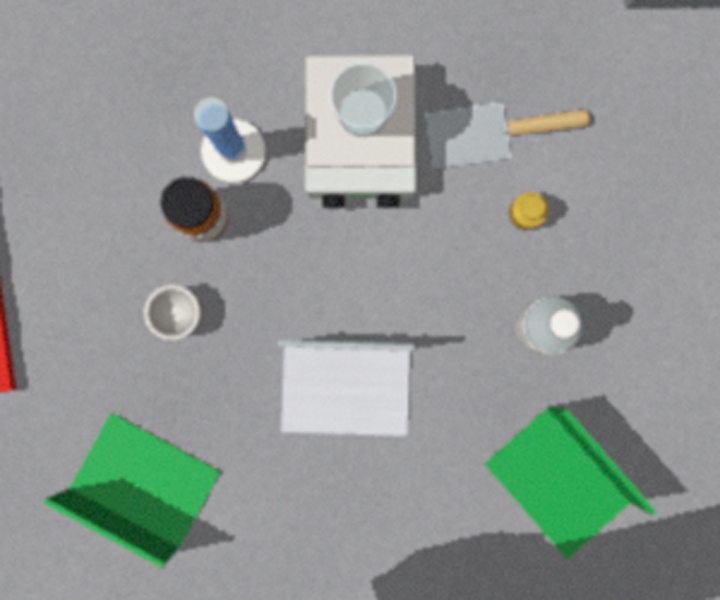

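View pics/s1.png

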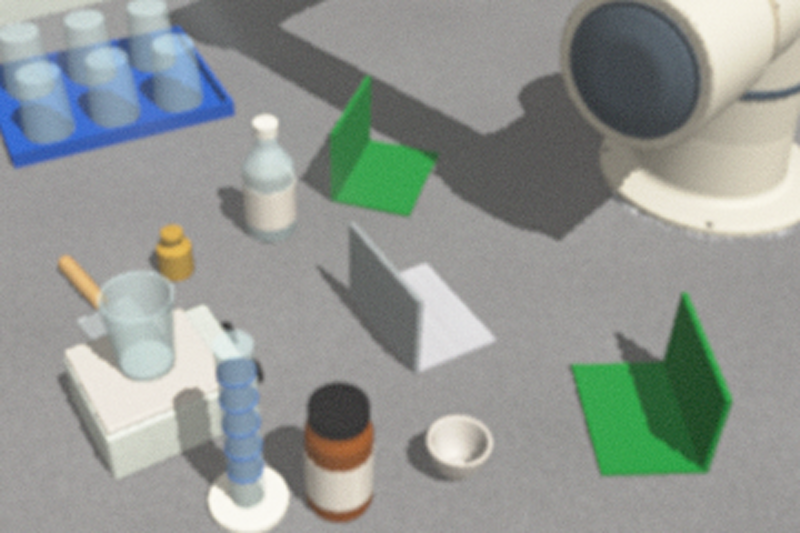

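The top view shows the grey-white guard lying at about (313,242) px with its foot towards the stirrer at (320,135), and two green look-alikes nearer the robot. I'll compute positions from these corners.

```bash
python3 - <<'E'
from h import *
f=lambda u,v:(170+u/2.4-.3,80+v/2.4-.3)
for n,p,z in [("toeL",(280,342),.1),("toeR",(413,347),.1),("topL",(281,433),.004),("topR",(407,436),.004),("stFL192",(305,192),0),("stFR",(415,192),0),("stFL192z60",(305,192),.06),("FR z60",(415,192),.06),("st166L",(305,166),.06),("166R",(415,166),.06),("166L z68",(305,166),.068),("R",(415,166),.068),("backL",(307,56),.068),("backR",(414,56),.068),("bk60",(307,56),.06),("knobL",(334,200),.036),("knobR",(388,200),.036),("clear",(565,322),.15),("clearbase",(548,335),.03),("crucible",(172,312),.042),("amber",(190,206),.125),("weight",(530,208),.058)]:
    print(n,at("top",f(*p),z).round(4))
g=lambda u,v:(160+u*.45,90+v*.45)
for n,p,z in [("toe far(-y)",(350,226),.1),("toe near",(418,305),.1),("heel near(+y)",(420,369),0),("topedge +y",(494,338),.0),("topedge -y",(428,263),.004),("st +y front bottom",(262,382),0),("st back bottom +y",(117,476),0),("amberbase",(338,500),0.0),("clear base",(272,235),0)]:
    print(n,at("scene",g(*p),z).round(4))
E
```

```text
toeL [0.5205 0.1053 0.1   ]
toeR [ 0.514  -0.0322  0.1   ]
topL [0.4202 0.1112 0.004 ]
topR [ 0.4156 -0.0291  0.004 ]
stFL192 [0.6909 0.0828 0.    ]
stFR [ 0.6897 -0.0417  0.    ]
stFL192z60 [0.6822 0.0801 0.06  ]
FR z60 [ 0.6811 -0.0385  0.06  ]
st166L [0.7105 0.0799 0.06  ]
166R [ 0.7094 -0.0388  0.06  ]
166L z68 [0.7091 0.0795 0.068 ]
R [ 0.708  -0.0384  0.068 ]
backL [0.8287 0.0766 0.068 ]
backR [ 0.8276 -0.0388  0.068 ]
bk60 [0.8308 0.0769 0.06  ]
knobL [0.6766 0.0494 0.036 ]
knobR [ 0.676 -0.01   0.036]
clear [ 0.5371 -0.1807  0.15  ]
clearbase [ 0.5261 -0.184   0.03  ]
crucible [0.5549 0.2264 0.042 ]
amber [0.6596 0.1945 0.125 ]
weight [ 0.6628 -0.1625  0.058 ]
toe far(-y) [ 0.5202 -0.0229  0.1   ]
toe near [0.5264 0.1135 0.1   ]
heel near(+y) [0.5145 0.107  0.    ]
topedge +y [0.4226 0.1097 0.    ]
topedge -y [ 0.4169 -0.0228  0.004 ]
st +y front bottom [0.6613 0.0404 0.    ]
st back bottom +y [0.8298 0.0766 0.    ]
amberbase [0.6684 0.2041 0.    ]
clear base [ 0.5437 -0.163   0.    ]
```

```bash
python3 -m jog '[0,0,0,0,0,8.1,1, 0,0,0,0,0,8.1,1, 0,0,0,0,0,8,1, 15,-44,0,0,0,0,1, 15,-44,0,0,0,0,1, 15,-44,0,0,0,0,1, 15,-44,0,0,0,0,1, 15,-44,0,0,0,0,1]'; python3 -m jog '[15,-44,0,0,0,0,1, 15,-44,0,0,0,0,1, 15,-44,0,0,0,0,1, 15,-44,0,0,0,0,1, 15,-44,0,0,0,0,1, 15,-44,0,0,0,0,1, 15,-44,0,0,0,0,1, 0,0,0,0,0,0,1]'
```

```text
time: 1.2
tcp_pos: [0.317, -0.3616, 0.1805]
tcp_rot: [1.0, -0.02, 0.0, 0.0]
ft_force: [1.1, -0.2, 0.3]
grip_width: 0.0909
time: 2.0
tcp_pos: [0.4354, -0.0552, 0.1806]
tcp_rot: [1.0, -0.018, 0.0, -0.0]
ft_force: [-0.4, 0.0, 0.4]
grip_width: 0.0912
```

```bash
python3 -m jog '[9,-31,0,0,0,0,1, 9,-31,0,0,0,0,1, 9,-31,0,0,0,0,1, 0,0,30,0,0,0,1, 0,0,30,0,0,0,1, 0,0,25,0,0,0,1, 0,0,15,0,0,0,1, 0,0,0,0,0,0,1]'; python3 - <<'E'
from h import *
cv2.imwrite("pics/t2.png",cv2.resize(read_camera("top")[130:290,220:420],(750,600),interpolation=2))
cv2.imwrite("pics/s2.png",cv2.resize(read_camera("scene")[130:290,240:440],(750,600),interpolation=2))
print(read_state()["tcp_pos"])
E
```

```text
time: 2.8
tcp_pos: [0.4637, 0.0318, 0.0789]
tcp_rot: [1.0, -0.02, -0.002, -0.0]
ft_force: [0.1, 0.6, 0.7]
grip_width: 0.0915
[0.46502619 0.03181234 0.08077073]
```

View pics/s2.png

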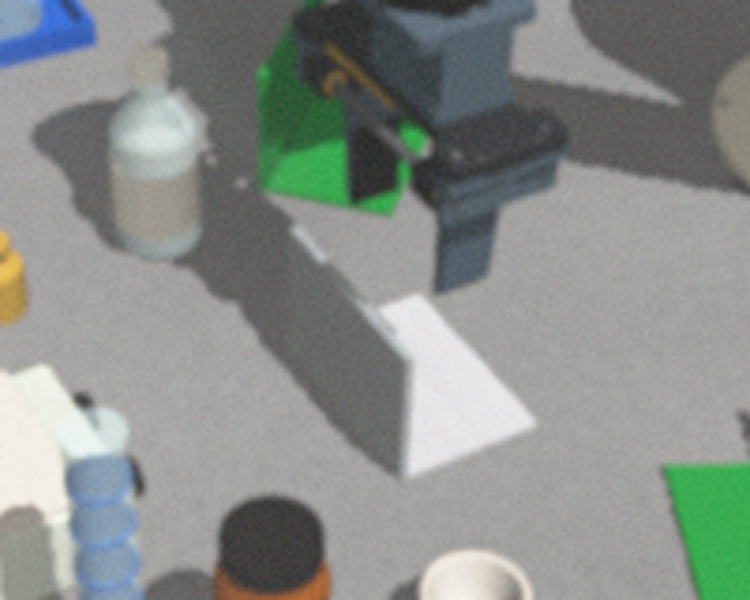

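```bash
python3 -m jog '[10,-3,3,0,0,0,1, 8,-2,2,0,0,0,1, 5,0,0,0,0,0,1, 5,0,0,0,0,0,1, 5,0,0,0,0,0,1, 5,0,0,0,0,0,1]'; python3 -m jog '[5,0,0,0,0,0,1, 5,0,0,0,0,0,1, 5,0,1,0,0,0,1, 5,0,1,0,0,0,1, 5,0,1,0,0,0,1, 5,0,1,0,0,0,1]';python3 -m jog '[5,0,1,0,0,0,1, 5,0,1,0,0,0,1]'
```

```text
time: 3.5
tcp_pos: [0.5035, 0.0355, 0.0755]
tcp_rot: [1.0, -0.02, 0.0, -0.0]
ft_force: [1.2, 0.2, 0.1]
grip_width: 0.0909
time: 4.1
tcp_pos: [0.5334, 0.0343, 0.0713]
tcp_rot: [1.0, -0.02, -0.0, -0.0]
ft_force: [-0.4, 0.7, -0.1]
grip_width: 0.0916
time: 4.3
tcp_pos: [0.5434, 0.0339, 0.0693]
tcp_rot: [1.0, -0.02, -0.0, 0.0]
ft_force: [-0.1, 1.0, 0.3]
grip_width: 0.0913
```

```bash
python3 - <<'E'
from h import *
cv2.imwrite("pics/s3.png",cv2.resize(read_camera("scene")[130:290,200:440],(780,520),interpolation=2))
print(read_state()["tcp_pos"])
E
```

```text
[0.54421629 0.03383079 0.06925516]
```

View pics/s3.png

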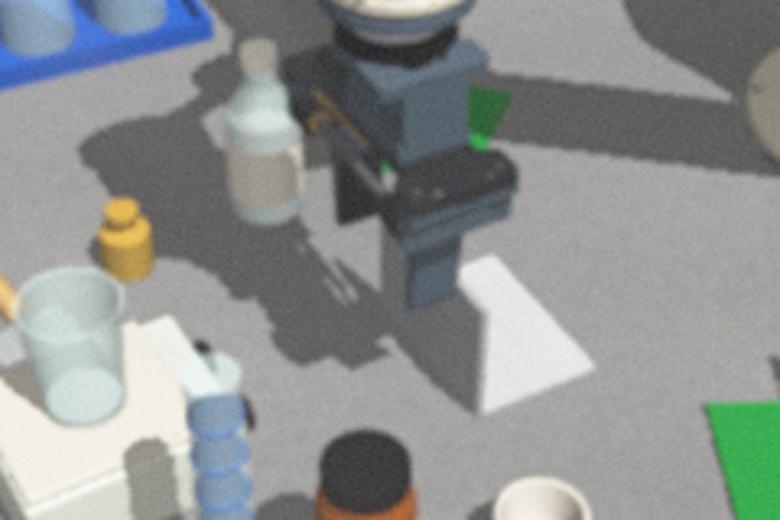

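```bash
python3 - <<'E'
from h import *
for x in(.50,.517,.544,.56):print(x,((proj("scene",[[x,.08,.07],[x,.08,.1],[x,.09,.07]])-[200,130])*3.25).round())
a=read_camera("top");w=read_camera("wrist")
a=cv2.resize(a[150:280,250:390],(560,520),interpolation=2);b=cv2.resize(w,(800,500))
cv2.imwrite("pics/t3.png",a);cv2.imwrite("pics/w3.png",b)
print(proj("top",[[.517,.037,.1],[.544,.034,.07]]))
E
```

```text
0.5 [[484. 306.]
 [486. 273.]
 [493. 315.]]
0.517 [[464. 315.]
 [465. 282.]
 [472. 323.]]
0.544 [[430. 329.]
 [431. 296.]
 [438. 338.]]
0.56 [[410. 337.]
 [410. 304.]
 [418. 346.]]
[[313.87597563 223.35928397]
 [315.06633474 212.83564673]]
```

View pics/w3.png

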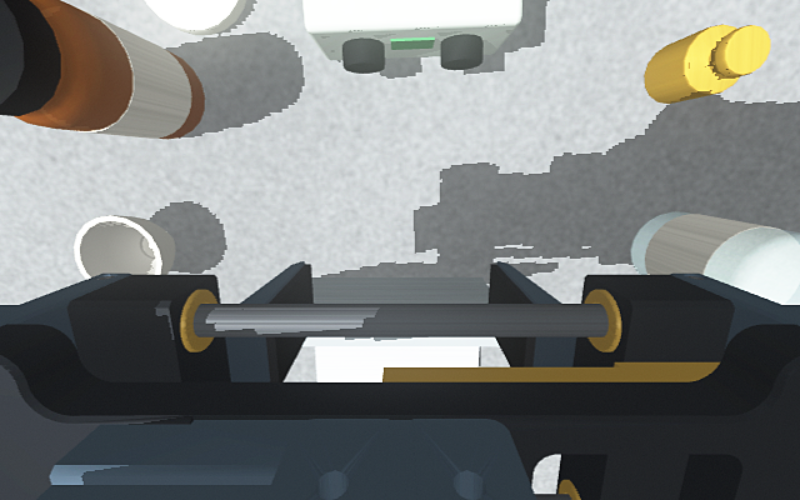

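View pics/t3.png

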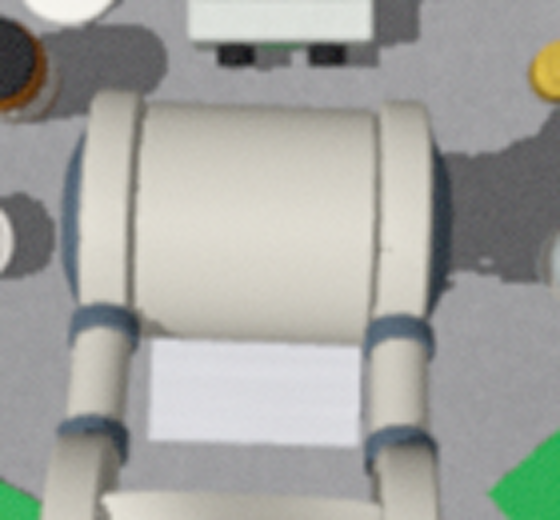

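```bash
python3 - <<'E'
from h import *
for t in(0,10,20,30):
    a=np.radians(t);print(t,((proj("scene",[[.516+.1*np.sin(a),.106,.1*np.cos(a)],[.516+.1*np.sin(a),-.034,.1*np.cos(a)],[.516-.1*np.cos(a),.106,.1*np.sin(a)],[.516,.106,0]])-[200,130])*3.25).round().tolist())
E
```

```text
0 [[488.0, 304.0], [379.0, 190.0], [597.0, 358.0], [482.0, 410.0]]
10 [[466.0, 315.0], [358.0, 200.0], [597.0, 341.0], [482.0, 410.0]]
20 [[444.0, 329.0], [338.0, 212.0], [594.0, 326.0], [482.0, 410.0]]
30 [[423.0, 346.0], [318.0, 228.0], [588.0, 314.0], [482.0, 410.0]]
```

```bash
python3 - <<'E'
from h import *
for z in(.08,.1,.11):print(z,((proj("scene",[[.481,.09,z],[.449,.09,z],[.481,.078,z]])-[240,130])*3.75).round().tolist())
cv2.imwrite("pics/s4.png",cv2.resize(read_camera("scene")[170:270,290:400],(770,600),interpolation=3))
print(read_state()["ft_force"])
E
```

```text
0.08 [[446.0, 339.0], [490.0, 321.0], [434.0, 328.0]]
0.1 [[448.0, 314.0], [493.0, 295.0], [436.0, 302.0]]
0.11 [[449.0, 301.0], [494.0, 282.0], [437.0, 289.0]]
[ 0.19158022 -0.05058002 -0.19921405]
```

View pics/s4.png

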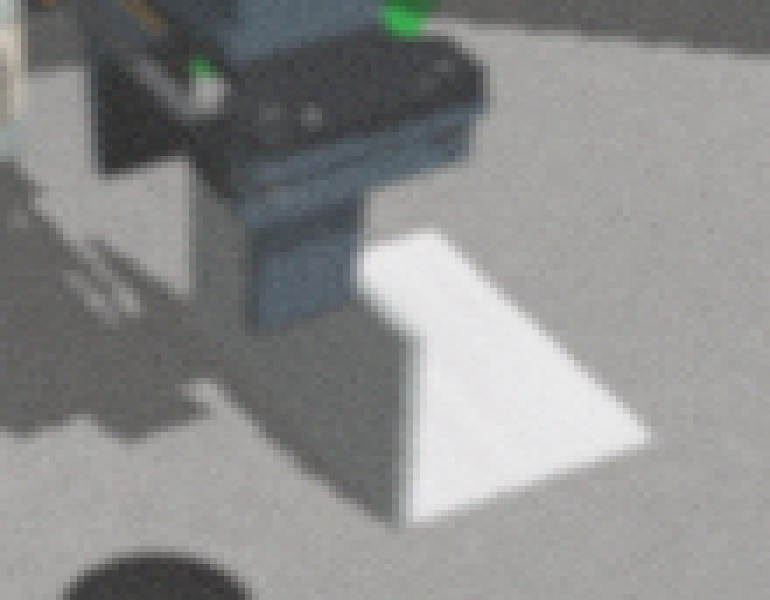

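The open fingers' tips sit about 33 mm above the shut-finger TCP, so they passed over the foot without touching it and nothing has moved. I'll go back, shut the fingers and push again.

```bash
python3 -m jog '[0,0,-30,0,0,0,1, 0,0,-30,0,0,0,1, -40,-2,0,0,0,0,1, -40,-2,0,0,0,0,0, 0,0,0,0,0,0,0, 0,0,0,0,0,0,0, 0,0,0,0,0,0,0, 0,0,0,0,0,0,0]';python3 -m jog '[0,0,0,0,0,0,0, 0,0,20,0,0,0,0, 0,0,20,0,0,0,0, 0,0,12,0,0,0,0, 0,0,0,0,0,0,0]'; python3 - <<'E'
from h import *
for z in(.08,.1):
  print((proj("scene",[[.481,.045,z],[.449,.045,z]])-[240,130])*3.75)
cv2.imwrite("pics/s5.png",cv2.resize(read_camera("scene")[130:290,240:440],(750,600),interpolation=2))
E
```

```text
time: 5.3
tcp_pos: [0.4641, 0.0411, 0.1294]
tcp_rot: [1.0, -0.02, 0.0, 0.0]
ft_force: [0.5, 0.1, -0.6]
grip_width: 0.0541
time: 5.8
tcp_pos: [0.4626, 0.0411, 0.0761]
tcp_rot: [1.0, -0.02, -0.001, -0.0]
ft_force: [0.1, 0.0, -0.1]
grip_width: 0.0143
[[403.58113278 296.52208234]
 [447.05476339 279.0861595 ]]
[[404.98254078 271.21458959]
 [448.9662104  253.86464825]]
```

View pics/s5.png

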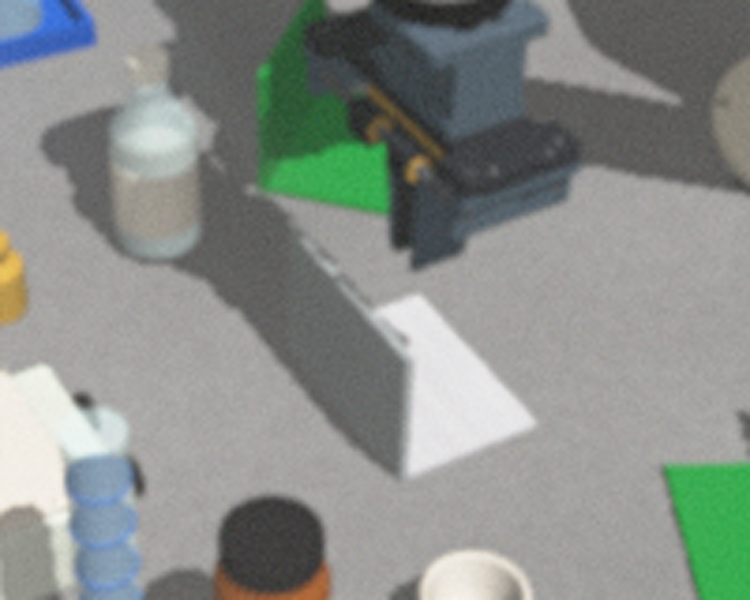

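```bash
python3 -m jog '[0,0,0,0,0,0,0, 0,0,0,0,0,0,0, 0,0,15,0,0,0,0, 0,0,15,0,0,0,0, 0,0,0,0,0,0,0]'; python3 - <<'E'
from h import *
for z in(.045,.065,.085):
  print(((proj("scene",[[.481,.055,z],[.449,.055,z],[.481,.027,z]])-[290,170])*7).round().tolist())
cv2.imwrite("pics/s6.png",cv2.resize(read_camera("scene")[170:270,290:400],(770,700),interpolation=3)[:600])
E
```

```text
time: 6.35
tcp_pos: [0.4627, 0.0412, 0.0468]
tcp_rot: [1.0, -0.02, -0.001, -0.0]
ft_force: [-0.2, -0.5, -0.0]
grip_width: 0.0003
[[416.0, 371.0], [496.0, 338.0], [369.0, 323.0]]
[[418.0, 326.0], [499.0, 293.0], [371.0, 277.0]]
[[421.0, 279.0], [503.0, 246.0], [373.0, 231.0]]
```

View pics/s6.png

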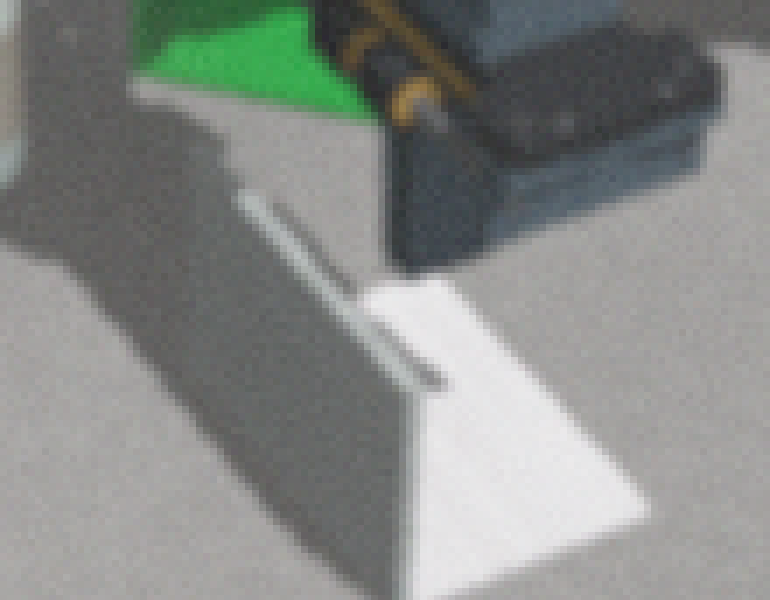

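```bash
python3 -m jog '[8,0,6,0,0,0,0, 8,0,0,0,0,0,0, 6,0,0,0,0,0,0, 5,0,0,0,0,0,0, 5,0,0,0,0,0,0]';python3 -m jog '[5,0,0,0,0,0,0]'; python3 -m jog '[5,0,0,0,0,0,0]'; python3 -m jog '[5,0,0,0,0,0,0]';python3 - <<'E'
from h import *
im=read_camera("scene");o=outline_of("guard","scene")
for q in o[:3]:print(q["confidence"],q["uv"],cv2.boundingRect(q["pixels"].astype(np.uint8)))
cv2.imwrite("pics/s7.png",cv2.resize(im[170:270,290:400],(660,600),interpolation=3))
E
```

```text
time: 6.9
tcp_pos: [0.4958, 0.0398, 0.0416]
tcp_rot: [1.0, -0.02, 0.0, 0.0]
ft_force: [-2.0, -0.6, 1.2]
grip_width: 0.0003
time: 7.0
tcp_pos: [0.5004, 0.0397, 0.0415]
tcp_rot: [1.0, -0.02, -0.0, -0.0]
ft_force: [-1.3, 0.3, 1.0]
grip_width: 0.0003
time: 7.1
tcp_pos: [0.5054, 0.0395, 0.0414]
tcp_rot: [1.0, -0.02, -0.0, -0.0]
ft_force: [-1.2, -0.3, -0.5]
grip_width: 0.0005
time: 7.2
tcp_pos: [0.5104, 0.0393, 0.0414]
tcp_rot: [1.0, -0.02, -0.0, -0.0]
ft_force: [-1.3, 0.3, -0.3]
grip_width: 0.0005
0.97 [455.6, 273.6] (418, 223, 71, 82)
0.86 [348.5, 227.7] (309, 193, 73, 66)
0.61 [313.5, 167.4] (308, 142, 13, 40)
```

```bash
python3 -m jog '[5,0,1,0,0,0,0, 5,0,1,0,0,0,0, 5,0,1,0,0,0,0, 5,0,1,0,0,0,0]';python3 -m jog '[5,0,1,0,0,0,0, 5,0,1,0,0,0,0]'; python3 -m jog '[5,0,1,0,0,0,0, 5,0,1,0,0,0,0]'; python3 - <<'E'
from h import *
im=read_camera("scene");o=outline_of("guard","scene")
for q in o[:3]:print(q["confidence"],q["uv"],cv2.boundingRect(q["pixels"].astype(np.uint8)))
cv2.imwrite("pics/s7.png",cv2.resize(im[130:290,200:440],(780,520),interpolation=3))
E
```

```text
time: 7.7
tcp_pos: [0.5307, 0.0384, 0.0373]
tcp_rot: [1.0, -0.02, 0.0, 0.0]
ft_force: [-0.4, -0.0, 0.5]
grip_width: 0.0002
time: 7.9
tcp_pos: [0.5408, 0.038, 0.0353]
tcp_rot: [1.0, -0.02, 0.0, -0.0]
ft_force: [1.1, -0.4, 0.5]
grip_width: 0.0004
time: 8.1
tcp_pos: [0.5507, 0.0376, 0.0333]
tcp_rot: [1.0, -0.02, 0.0, -0.0]
ft_force: [0.0, 0.4, 0.2]
grip_width: 0.0007
0.69 [457.0, 275.1] (416, 223, 74, 82)
0.58 [342.0, 230.5] (291, 208, 82, 50)
0.55 [344.9, 166.5] (339, 156, 18, 32)
```

```bash
python3 -m jog '[5,0,0,0,0,0,0, 5,0,0,0,0,0,0]';python3 -m jog '[4,0,0,0,0,0,0, 0,0,0,0,0,0,0, 0,0,0,0,0,0,0]';  python3 - <<'E'
from h import *
im=read_camera("scene");o=outline_of("guard","scene")
for q in o[:3]:print(q["confidence"],q["uv"],cv2.boundingRect(q["pixels"].astype(np.uint8)))
cv2.imwrite("pics/s8.png",cv2.resize(im[130:290,200:440],(780,520),interpolation=3))
E
```

```text
time: 8.4
tcp_pos: [0.5604, 0.0372, 0.0335]
tcp_rot: [1.0, -0.02, -0.0, -0.0]
ft_force: [-0.5, -0.2, -0.0]
grip_width: 0.0003
time: 8.7
tcp_pos: [0.5642, 0.0371, 0.0334]
tcp_rot: [1.0, -0.02, -0.0, 0.0]
ft_force: [-0.5, 0.0, 0.0]
grip_width: 0.0005
0.65 [343.8, 168.8] (333, 156, 23, 32)
0.6 [456.7, 272.7] (417, 222, 73, 83)
0.56 [320.8, 241.3] (281, 218, 67, 49)
```

View pics/s8.png

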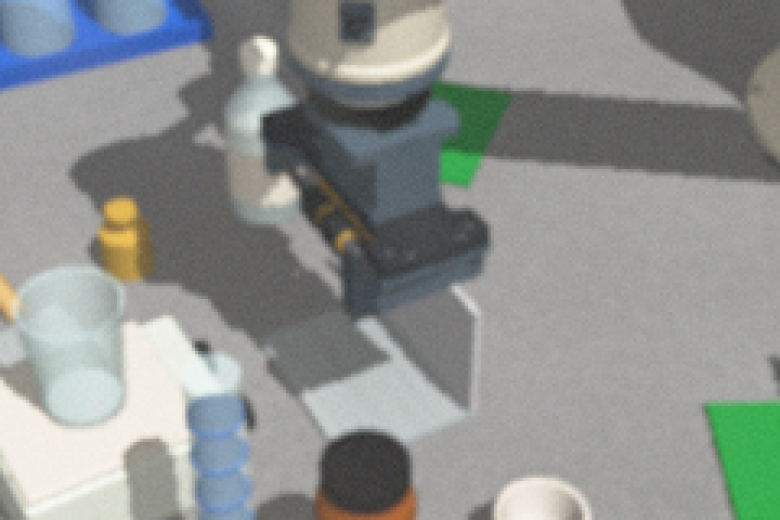

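The guard now stands on its foot, seen at crop (380-480, 290-440). Next I'll lift clear, go back behind the screen, and check the tip height there.

```bash
python3 -m jog '[0,0,-25,0,0,0,0, 0,0,-35,0,0,0,0, 0,0,-35,0,0,0,0, -40,0,0,0,0,0,0, -45,0,0,0,0,0,0, -45,0,0,0,0,0,0, 0,0,0,0,0,0,0]';python3 -m jog '[0,0,30,0,0,0,0, 0,0,30,0,0,0,0, 0,0,30,0,0,0,0, 0,0,10,0,0,0,0, 0,0,0,0,0,0,0]'; python3 - <<'E'
from h import *
p=read_state()["tcp_pos"];print(p)
for z in(.02,.04,.06,.08):
  print(z,((proj("scene",[[p[0]+.016,p[1]+.014,z],[p[0]-.016,p[1]+.014,z],[p[0]+.016,p[1]-.014,z]])-[270,150])*5).round().tolist())
im=read_camera("scene");tp=read_camera("top");cv2.imwrite("pics/t9raw.png",tp)
a=cv2.resize(im[150:270,270:430],(800,600),interpolation=3)
a[:300,400:]=cv2.resize(tp[150:270,240:400],(400,300)) if 0 else a[:300,400:]
cv2.imwrite("pics/s9.png",a)
E
```

```text
time: 9.5
tcp_pos: [0.4273, 0.0428, 0.128]
tcp_rot: [1.0, -0.02, -0.003, -0.0]
ft_force: [-1.0, -0.2, -0.6]
grip_width: 0.0004
time: 10.0
tcp_pos: [0.4335, 0.0424, 0.0277]
tcp_rot: [1.0, -0.02, -0.001, -0.0]
ft_force: [-0.5, -0.2, 0.7]
grip_width: 0.0007
[0.43354636 0.04237518 0.02768337]
0.02 [[452.0, 383.0], [507.0, 359.0], [418.0, 349.0]]
0.04 [[454.0, 351.0], [510.0, 328.0], [420.0, 317.0]]
0.06 [[457.0, 319.0], [513.0, 296.0], [422.0, 285.0]]
0.08 [[459.0, 286.0], [516.0, 263.0], [425.0, 253.0]]
```

View pics/s9.png

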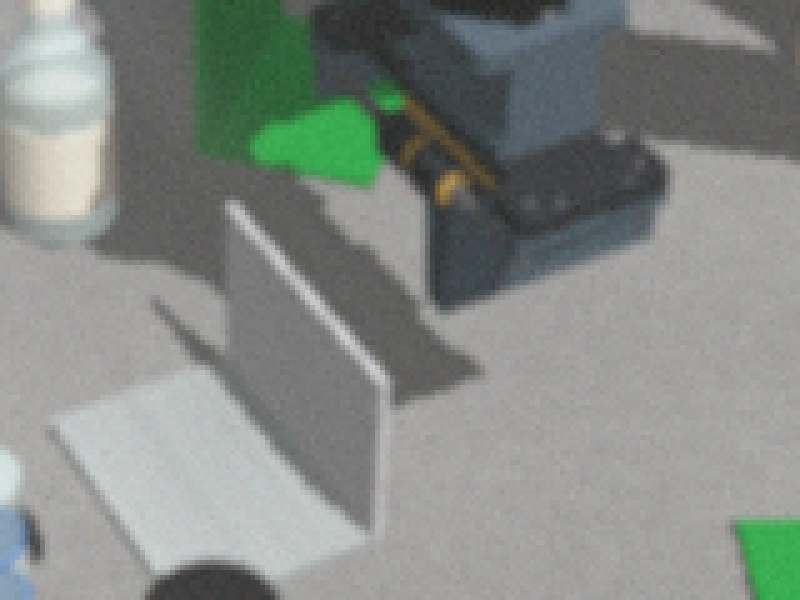

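The guard stands, with screen top corners at (232,205) and (388,380). The fingertip is about 37 mm above the reported TCP, so I'll lower to a tip height of about 50 mm.

```bash
python3 - <<'E'
from h import *
for u,v,z in[(230,203,.1),(388,378,.1),(376,537,0),(50,425,.006),(152,573,.006)]:print(at("scene",(270+u/5,150+v/5),z).round(4))
im=cv2.imread("pics/t9raw.png")
P=camera_params("top");print(proj("top",[[.617,.1,0.006],[.617,-.035,.006],[.682,.08,0],[.682,-.04,0]]))
from h import *
read_camera("top")
for q in outline_of("guard","top")[:3]:
    m=q["pixels"].astype(np.uint8);print(q["confidence"],q["uv"],cv2.boundingRect(m))
E
python3 -m jog '[0,0,8,0,0,0,0, 0,0,7,0,0,0,0, 10,0,0,0,0,0,0, 10,0,0,0,0,0,0, 10,0,0,0,0,0,0, 10,0,0,0,0,0,0, 5,0,0,0,0,0,0]'
```

```text
[ 0.5211 -0.0282  0.1   ]
[0.5245 0.1087 0.1   ]
[0.5242 0.1061 0.    ]
[ 0.6199 -0.0287  0.006 ]
[0.6246 0.0782 0.006 ]
[[290.48306635 186.69511532]
 [340.58354561 186.2175058 ]
 [297.83112414 162.95205095]
 [342.02596869 162.53312773]]
0.95 [225.2, 282.6] (189, 253, 72, 63)
0.91 [404.0, 278.9] (372, 249, 71, 63)
0.71 [314.3, 206.7] (287, 185, 55, 39)
time: 10.9
tcp_pos: [0.4809, 0.0405, 0.0135]
tcp_rot: [1.0, -0.02, 0.001, 0.0]
ft_force: [-0.7, -0.3, -0.1]
grip_width: 0.0006
```

```bash
python3 -m jog '[5,6,0,0,0,-2,0, 7,0,0,0,0,0,0, 5,0,0,0,0,0,0, 5,0,0,0,0,0,0, 5,0.5,0,0,0,0,0, 5,0.5,0,0,0,0,0, 5,0.5,0,0,0,0,0]'; python3 -m jog '[5,0.5,0,0,0,0,0, 5,0.5,0,0,0,0,0, 5,0.5,0,0,0,0,0, 5,0.5,0,0,0,0,0, 0,0,0,0,0,0,0]'; python3 - <<'E'
from h import *
for c in("scene","top"):
    cv2.imwrite(f"pics/{c}10.png",read_camera(c))
    for q in outline_of("guard",c)[:4]:
        m=q["pixels"].astype(np.uint8);print(c,q["confidence"],q["uv"],cv2.boundingRect(m),[np.nonzero(m.any(1))[0][0],])
        if c=="top" and 280<q["uv"][0]<350: print([(u,int(np.nonzero(m[:,u])[0].min())) for u in range(285,345,5) if m[:,u].any()])
E
```

```text
time: 11.6
tcp_pos: [0.5159, 0.0327, 0.0133]
tcp_rot: [1.0, -0.003, -0.0, -0.0]
ft_force: [-3.3, -0.4, -0.3]
grip_width: 0.0002
time: 12.1
tcp_pos: [0.5372, 0.0304, 0.0135]
tcp_rot: [1.0, -0.003, 0.001, 0.0]
ft_force: [-0.1, 0.0, -0.4]
grip_width: 0.0003
scene 0.81 [306.0, 241.7] (270, 197, 64, 83) [np.int64(197)]
scene 0.68 [456.0, 273.9] (417, 222, 73, 83) [np.int64(222)]
scene 0.47 [346.7, 158.1] (342, 157, 16, 23) [np.int64(157)]
top 0.9 [227.2, 284.5] (189, 254, 72, 63) [np.int64(254)]
top 0.87 [319.6, 178.3] (291, 171, 50, 14) [np.int64(171)]
[(295, 174), (300, 174), (305, 175), (310, 174), (315, 174), (320, 173), (325, 172), (330, 171), (335, 172), (340, 174)]
top 0.74 [405.6, 279.8] (372, 250, 70, 62) [np.int64(250)]
top 0.41 [368.0, 132.3] (347, 123, 68, 28) [np.int64(123)]
```

```bash
cat > edge.py <<'E'
from h import *
import sys
# foot front edge in top view: strongest bright->dark along column, fit line
im=cv2.GaussianBlur(cv2.cvtColor(read_camera("top"),6),(0,0),.8).astype(float)
P=camera_params("top");r0,r1=map(int,sys.argv[1:3]);pts=[]
for u in range(295,337):
    d=np.diff(im[r0:r1,u]);k=int(d.argmax())
    if 0<k<len(d)-1 and d[k]>6:
        s=(d[k+1]-d[k-1])/(2*(2*d[k]-d[k+1]-d[k-1])+1e-9);pts.append((u,r0+k+.5+s))
W=np.array([at("top",p,.006,P) for p in pts]);med=np.median(W[:,0]);W=W[abs(W[:,0]-med)<.008]
k=np.polyfit(W[:,1],W[:,0],1);r=W[:,0]-np.polyval(k,W[:,1]);W=W[abs(r)<.003];k=np.polyfit(W[:,1],W[:,0],1)
print("n",len(W),"x at y=.03",np.polyval(k,.03).round(4),"yaw",(-k[0]).round(3),(W[:,0]-np.polyval(k,W[:,1])).std().round(4))
row=int(np.median([p[1] for p in pts]))+4;g=np.abs(np.diff(im[row-1:row+3].mean(0)));l=280+g[280:305].argmax();rr=330+g[330:355].argmax()
print("ends u",l+.5,rr+.5,"y",at("top",(l+.5,row),.006)[1].round(4),at("top",(rr+.5,row),.006)[1].round(4))
E
python3 edge.py 164 182
python3 - <<'E'
import cv2
a=cv2.imread("pics/top10.png")[140:230,260:380];b=cv2.imread("pics/scene10.png")[180:290,180:350]
cv2.imwrite("pics/m10.png",cv2.vconcat([cv2.resize(a,(400,300),interpolation=2),cv2.resize(b,(400,260),interpolation=2)]))
E
```

```text
n 30 x at y=.03 0.6715 yaw 0.001 0.0008
ends u 289.5 341.5 y 0.1024 -0.038
```

```bash
python3 edge.py 169 180; python3 -c "
import cv2;a=cv2.cvtColor(cv2.imread('pics/top10.png'),6)
for u in(300,312,320,333):print(u,a[158:190,u].tolist())"
```

```text
n 42 x at y=.03 0.6557 yaw -0.011 0.0006
ends u 289.5 340.5 y 0.1025 -0.0351
300 [225, 205, 151, 121, 134, 159, 163, 160, 163, 160, 163, 163, 160, 163, 176, 193, 198, 196, 192, 193, 193, 194, 193, 190, 186, 155, 147, 158, 166, 172, 176, 184]
312 [224, 205, 147, 69, 29, 35, 29, 41, 99, 155, 163, 162, 159, 164, 181, 193, 195, 195, 192, 191, 192, 192, 192, 191, 186, 171, 149, 150, 162, 169, 175, 181]
320 [223, 202, 146, 103, 95, 102, 97, 96, 122, 159, 163, 162, 162, 159, 164, 189, 195, 195, 193, 190, 190, 193, 192, 191, 192, 181, 150, 145, 155, 166, 173, 178]
333 [225, 204, 136, 54, 36, 40, 36, 33, 97, 152, 163, 165, 159, 160, 166, 187, 191, 191, 189, 190, 190, 191, 191, 190, 190, 187, 161, 143, 151, 161, 166, 172]
```

```bash
python3 -m jog '[5,0.5,0,0,0,0,0, 5,0.5,0,0,0,0,0, 5,0.5,0,0,0,0,0, 4,0,0,0,0,0,0]'; python3 edge.py 163 176; for i in 1; do python3 -m jog '[2,0,0,0,0,0,0]'; python3 -m jog '[2,0,0,0,0,0,0]'; python3 -m jog '[1,0,0,0,0,0,0]'; python3 -m jog '[1,0,0,0,0,0,0]'; done
```

```text
time: 12.8
tcp_pos: [0.5554, 0.0288, 0.0134]
tcp_rot: [1.0, -0.003, -0.0, 0.0]
ft_force: [-5.7, 0.1, 3.8]
grip_width: 0.0004
n 41 x at y=.03 0.6729 yaw -0.016 0.001
ends u 290.5 341.5 y 0.0997 -0.038
time: 12.95
tcp_pos: [0.557, 0.0289, 0.0133]
tcp_rot: [1.0, -0.003, -0.0, 0.0]
ft_force: [-5.6, -0.1, 3.2]
grip_width: 0.0005
time: 13.05
tcp_pos: [0.5589, 0.0289, 0.0134]
tcp_rot: [1.0, -0.003, -0.0, -0.0]
ft_force: [-3.0, 0.1, 0.6]
grip_width: 0.0007
time: 13.15
tcp_pos: [0.5601, 0.0289, 0.0133]
tcp_rot: [1.0, -0.003, 0.0, -0.0]
ft_force: [-4.0, -0.3, 0.8]
grip_width: 0.0005
time: 13.25
tcp_pos: [0.561, 0.0289, 0.0133]
tcp_rot: [1.0, -0.003, -0.0, -0.0]
ft_force: [-3.7, -0.2, -0.3]
grip_width: 0.0008
```

```bash
for i in 1; do python3 -m jog '[1,0,0,0,0,0,0, 1,0,0,0,0,0,0]'; python3 -m jog '[1,0,0,0,0,0,0]';  python3 -m jog '[1,0,0,0,0,0,0]'; python3 -m jog '[1,0,0,0,0,0,0]'; done | grep -E "pos|force"; python3 edge.py 162 174
```

```text
tcp_pos: [0.5631, 0.0289, 0.0134]
ft_force: [-2.2, 0.1, -2.0]
tcp_pos: [0.5634, 0.029, 0.0134]
ft_force: [-10.6, 0.2, 6.3]
tcp_pos: [0.5633, 0.029, 0.0134]
ft_force: [-16.6, -0.1, 13.9]
tcp_pos: [0.5634, 0.029, 0.0133]
ft_force: [-19.0, 0.2, 13.3]
n 27 x at y=.03 0.6726 yaw -0.004 0.0007
ends u 288.5 345.5 y 0.1051 -0.0488
```

Force has risen to 19 N, so the foot is against the stirrer. I'll back off and check.

```bash
python3 -m jog '[-1,0,0,0,0,0,0, -1,0,0,0,0,0,0, -2,0,0,0,0,0,0, -10,0,0,0,0,0,0, -30,0,0,0,0,0,0, -40,0,0,0,0,0,0, 0,0,-40,0,0,0,0, 0,0,-40,0,0,0,0]'; python3 -m jog '[-40,0,0,0,0,0,0, 0,0,0,0,0,0,0]'|grep -E 'pos|force'; python3 - <<'E'
from h import *
a=read_camera("top")[130:220,260:380];b=read_camera("scene")[180:300,180:360]
cv2.imwrite("pics/end.png",cv2.vconcat([cv2.resize(a,(400,300),interpolation=2),cv2.resize(b,(400,267),interpolation=2)]))
E
```

```text
time: 14.6
tcp_pos: [0.4791, 0.0294, 0.0936]
tcp_rot: [1.0, -0.003, -0.002, -0.0]
ft_force: [2.3, 0.1, -0.4]
grip_width: 0.0004
tcp_pos: [0.4375, 0.0298, 0.094]
ft_force: [-0.2, 0.8, 0.5]
```

View pics/end.png

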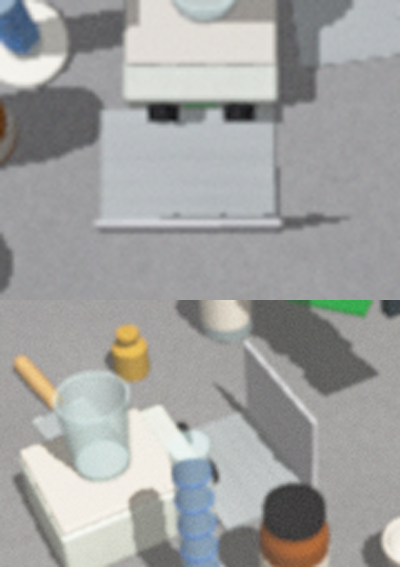

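```bash
python3 - <<'E'
from h import *
g=lambda u,v,z:at("top",(260+u/3.333-.3,130+v/3.333-.3),z).round(4)
print(g(100,109,.006),g(275,109,.006),"screen top",g(97,222,.1),g(281,225,.1),"stirrer",g(124,101,.06),g(277,101,.06))
print(read_state()["time"]);hand_in()
E
```

```text
[0.6829 0.1017 0.006 ] [ 0.6815 -0.0402  0.006 ] screen top [0.5849 0.0988 0.1   ] [ 0.5813 -0.0386  0.1   ] stirrer [0.6814 0.0798 0.06  ] [ 0.6803 -0.039   0.06  ]
14.9
the job is handed in; nothing more can be done
```

The guard is standing on its foot again, pushed up against the stirrer. I handed in at about 15 s of the 58 s allowed, and no verdict was reported.

I tipped it by pushing on the foot with the fingers shut, then slid it forward by the screen, with the fingertips about 50 mm up. I stopped when the push force rose from about 4 N to 19 N with no further movement, then backed away clear.

**Last checks, from the final top view:**

| Check | Measured | Allowed |
|---|---|---|
| Foot's front edge to the stirrer's front | within 2 mm | 8 mm |
| Sideways offset from the middle | about 10 mm | 25 mm |
| Squareness to the stirrer | under 0.03 rad | 0.10 rad |

The beaker, bottles and other items look undisturbed in the final picture; I compared them by eye, not by measurement.

**What disagreed or went wrong:**
- **Fingertip height:** the camera showed the fingertips about 37 mm higher than the reported tool position. My first push, with the fingers open, passed over the foot without touching it. I corrected for this in all later moves.
- **Foot edge reading:** the edge finder gave x = 0.6726 for the foot's front edge during the final contact. I discounted it as probably picking up a stirrer knob; the last picture and the contact position both put the edge near 0.68.

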